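# Open the bomb well with its lift lever and hold it open

### The job

Slide the black knob of the catch away from the lever to free the heavy white cover of the bomb well, then press the red pad on the lever smoothly all the way down with the fingertips so that the cover swings up, and finish while still holding the pad down, so that a colleague can take the bomb out with both hands. Raise the cover only through the lever: do not touch or lift the cover itself, do not let it slam, and leave the tins, the loose bomb and the other things on the bench where they stand.

Things in the scene. Friction and masses are not known exactly. Their poses are not given: they have to be found in the camera images.
- well: Bomb well, fixed: white casing 280 mm (x) by 220 (y), steel deck 145 mm up. Origin on the bench under its centre, z up; front (display) faces -x. Cover 190 x 200 x 26 mm on the deck, top 175 mm up, front edge at x = -90 mm, hinged along y at x = +115 mm, 158 mm up: the front edge rises. Lever along x beside the casing at y = -142 mm; catch in front of the cover at x = -115 mm.
- knob (a point): Centre of the top of the catch's upright black knob, 18 mm in diameter, standing 44 mm out of a dark steel slide block 36 mm (y) by 26 mm (x); its top is 210 mm above the bench. Push its side along the well's +y (away from the lever) to free the cover. The cover's front edge is 16 mm from the knob's side.
- catch (a joint): Travel of the catch, m: starts at 0 to 0.006 (locked, its tongue over the cover's front tab), grows as it slides to the well's +y, end stop at 0.030 (free; clear of the tab from about 0.022). Sliding friction about 2 N; it stays where it is left.
- pad_top (a point): Centre of the top face of the red pad at the lever's long end: 64 mm along the lever, 50 wide, 12 thick. At rest 312 mm above the bench, tilted 0.44 rad (outer end higher); fully pressed 157 mm up, tilted 0.20 rad the other way. Along the bar it is 250 mm from the pivot, and 21 mm above the bar's centre line.
- lever: The lift lever: straight aluminium bar 18 mm deep, 8 mm thick, with the red pad on its long end (origin at the pivot; at rest its axes are those of the well).
- pivot (a point): Axis of the lever on its fulcrum bracket (parallel to the well's y), 186 mm above the bench, at the middle of the bar. The bar runs straight: 250 mm to the pad's centre towards the well's -x, 85 mm the other way to the roller under the cover's lug.
- lever_angle (a joint): Angle of the lever, rad: 0 at rest (bar sloping up at 0.44 rad to the pad), grows as the pad goes down, stop at 0.64. It does not stay down by itself: the cover's weight brings it back. The push needed on the pad is about 10 to 17 N in the first half and falls to about 3 to 7 N near the stop.
- cover_angle (a joint): Opening of the cover, rad: 0 closed, about 0.76 with the lever at its stop.
- cover: The white cover, about 2.4 kg (origin on its hinge line; closed, its axes are those of the well). Not to be touched.
- bomb_mid (a point): Middle of a loose polished steel bomb vessel, 104 mm in diameter, 105 mm high with its post, standing on the bench in front of the well. Leave alone.
- tin_a_mid (a point): Middle of a bare aluminium sample tin with a pale lid, 60 mm in diameter, 42 mm high. Leave alone.
- tin_b_mid (a point): Middle of a blue sample tin with a pale lid, 60 mm in diameter, 42 mm high, beside the lever. Leave alone.
- cup_mid (a point): Middle of a small steel crucible cup, 48 mm in diameter, 35 mm high, in front of the well. Leave alone.
- rack_mid (a point): Middle of a wooden crucible rack, 90 x 130 x 30 mm. Leave alone.
- jar_mid (a point): Middle of an amber glass jar with a pale label and lid, 60 mm in diameter, 85 mm high. Leave alone.
- rinse_mid (a point): Middle of a white bottle with a blue cap, 68 mm in diameter, 170 mm high. Leave alone.

How it is judged (in metres and radians):
On the way, in this order (a step that is already met when the one before it is completed fails the run):
1. the catch is slid clear of the cover, the cover still down (value of joint catch above 0.023 m and value of joint cover_angle below 0.06 rad), for 0.1 s.
2. the fingers press the pad down and the cover stands open (value of joint lever_angle above 0.55 rad and value of joint cover_angle above 0.62 rad and contact force between the fingers and lever above 1 N), for 0.3 s.
At the end, for the whole second after the job is handed in: The catch is at least 23 mm along; the lever is pressed at least 0.55 rad of its 0.64 and held there by the fingers (more than 1 N); the cover stands open at least 0.62 rad, at rest, with the robot not touching it (all of step 2 and value of joint catch above 0.023 m and velocity of joint cover_angle between -0.05 and 0.05 rad/s and contact force between each of the arm, the fingers and cover below 0.5 N); the arm keeps its last pose, push and grip.
It fails at once if the robot pushes on or lifts the cover itself (over 4 N) (contact force between any of the fingers, the arm and cover above 4 N).
It fails at once if the cover is flung up or slams down (faster than 2.5 rad/s) (velocity of joint cover_angle above 2.5 rad/s or velocity of joint cover_angle below -2.5 rad/s).
It fails at once if a bystander is moved, lifted or knocked over (20 mm) (distance of any of bomb_mid, tin_a_mid, tin_b_mid, cup_mid, rack_mid, jar_mid, rinse_mid from where it was at the start of the episode above 0.02 m).
It also fails if it takes over 45 s, if anything falls off the work surface, if the arm or the gripper's body presses on something with over 40 N, if the wrist force passes 120 N, or if a joint passes its speed limit or range.

### The arm

A 6-joint arm with a two-finger parallel gripper is mounted at the origin on the work surface. World frame = base frame: x ahead of the robot, y to its left, z up, the work surface at z = 0. Lengths are in m, angles in degrees, forces in N, time in s.
With the tool pointing down it reaches from about 0.375 to 0.9 m from the base axis. Payload 3.1 kg.
Tool frame: the origin (TCP) lies between the finger pads; the fingertips stand 11 mm ahead of it and the grasp point (between the pads) lies 8 mm behind it; x points along the fingers, y is the direction in which the jaws open and shut, and the axes are right-handed (so a half turn about x gives the same grasp; the last joint's range is limited). The gripper opens to 87 mm and grips with 3 to 60 N. Pads are 19 mm wide; open, the fingers measure 117 mm over their backs; the gripper's body (75 mm by 190 mm) begins 51 mm behind the grasp point.
Start: joints at [58.184, 30.224, 82.088, -0, 67.689, -10.227], TCP at [0.23, 0.581, 0.234] pointing down, gripper open.
Joint ranges: [-176.69, 176.69], [-43.24, 126.21], [12.49, 139.97], [-82, 262], [0, 151.66], [-163.58, 163.58]. Speed limits (degrees/s): [159.86, 159.86, 180, 180, 180, 180].

### API

Orientations are given as a 3x3 rotation matrix whose columns are the frame's x, y, z axes.
In Python, from rig import bot gives the robot as it stands.
- The arm moves only by the shell command python3 -m inch 'ROWS' [OPENING]. ROWS is a JSON object of lists of equal length, an entry for each row: "dp": the shift along the tool's x, y, z in mm, a list of three; "yaw": the turn about the tool's x in degrees. In form: {"dp": [[tx, ty, tz], ...], "yaw": [yaw, ...]}. A call has 1 to 20 rows; each row shifts and turns the commanded pose from where the row before left it, along the tool's axes as they then stand; what a row does not reach is not made up. A row lasts 1/12 s, in which the tool goes at most 41.7 mm and 7.16 degrees, less where a joint would pass 70% of its speed; a pose out of reach is approached as far as the arm can. A call is refused whole if a number of a shift passes 41.7 or a number of a turn 7.16, either way. A call with a gripper value outside its range is refused whole. OPENING is the finger opening in mm, from 0 to 87, set as the call begins (- or left out, the last holds). The fingers move at their own pace and stop on an object; the grip force is fixed at half the most. Time passes only in rows, so rows that do not move let the fingers close. It gives the time, the measured TCP pose, the force and the opening at its end, in the units of the state.
- bot.read_state(): the state, without advancing time (a new reading comes with each control period).
- bot.capture(name): name is "side" or "top"; returns a dict with "color" (480x640x3 uint8, red, green, blue), "intrinsics" (3x3 intrinsics, pixels), "k1" (the pictures are not rectified: a ray, as slopes to the right and down, at radius r is drawn at 1 + k1 r^2 times it, then the intrinsics apply), "pose" (4x4, takes a point from camera to world coordinates). Camera axes: x right, y down, z forward; pixel columns grow to the right and rows downward; lengths in m; the calibration is good to about 2 mm. A picture is of the moment at which its call begins. There is no depth.
- bot.hand_in(): hands the job in, once; it reports no verdict.
The state is a dict: "time_s": time; "joint_positions": joint angles; "qvel": joint speeds; "tau": joint torques, N m; "position": TCP position; "tcp_rot": TCP orientation; "force": force on the tool from outside, world axes, zero at the start; "moment": the same for the moment, N m; "opening": opening from 0.0 (shut) to 1.0 (fully open).
Only numpy, scipy, OpenCV 4.12 (cv2) and the standard library are available. Lean on these libraries where they do the work, as an engineer would, in place of code of your own. Each camera call takes 0.05 s, during which the arm holds its last target.

## Working session

There is one attempt and no reset: what is moved stays moved. The work goes in short steps, Python scripts to look and compute and a shell command to move; the robot and the scene stay as the last step left them, time stands still between calls to the robot, and variables do not carry over. Pictures are saved under pics/ and viewed, and the job is handed in when it is done.

```bash
mkdir -p pics; ls; python3 - <<'E'
from rig import bot
import cv2
s=bot.read_state(); print(s)
for n in("side","top"):
    c=bot.capture(n); cv2.imwrite(f"pics/{n}0.png",c["color"][:,:,::-1]); print(n,c["intrinsics"],c["k1"],c["pose"])
E
```

```text
pics
{'time_s': 0.0, 'joint_positions': array([ 5.81828328e+01,  3.02791444e+01,  8.21555861e+01,  1.92019239e-03,
        6.76876955e+01, -1.02261013e+01]), 'qvel': array([-0.00427597, -0.08764799,  0.03737994,  0.01868183,  0.03200086,
       -0.02851832]), 'tau': array([-6.60623136e-04, -4.40035808e+01, -1.76593459e+01,  6.32800232e-02,
        5.82645438e-02, -1.94541612e-04]), 'position': array([0.22956779, 0.58056679, 0.23257412]), 'tcp_rot': array([[-1.15285449e-03,  3.67990221e-01,  9.29828946e-01],
       [-1.79931211e-03,  9.29827295e-01, -3.67991798e-01],
       [-9.99997717e-01, -2.09729348e-03, -4.09826315e-04]]), 'force': array([-0.50017521,  0.53306835, -0.37022036]), 'moment': array([ 0.04327175, -0.05552769, -0.01062466]), 'opening': 0.9993230256538312}
side [[519.72871766   0.         318.62667138]
 [  0.         519.72871766 241.30407267]
 [  0.           0.           1.        ]] -0.027608789062696988 [[ 0.83607182 -0.42089056  0.35190206  0.16960294]
 [-0.5484082  -0.62334782  0.55739209 -0.74270787]
 [-0.01524369 -0.65900579 -0.75198338  1.11657313]
 [ 0.          0.          0.          1.        ]]
top [[551.36070792   0.         319.40154176]
 [  0.         551.36070792 245.62370273]
 [  0.           0.           1.        ]] -0.014813209111230448 [[-0.01745102 -0.98759964  0.15602053  0.38875608]
 [-0.99978271  0.01901553  0.0085406  -0.06200393]
 [-0.01140151 -0.15583759 -0.98771689  1.57386837]
 [ 0.          0.          0.          1.        ]]
```

View pics/side0.png

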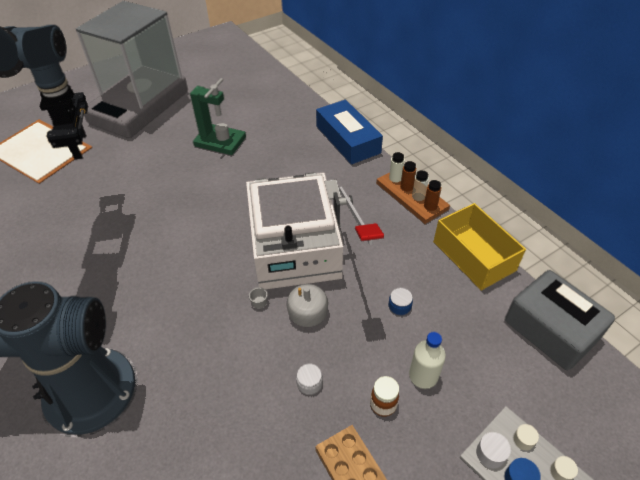

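View pics/top0.png

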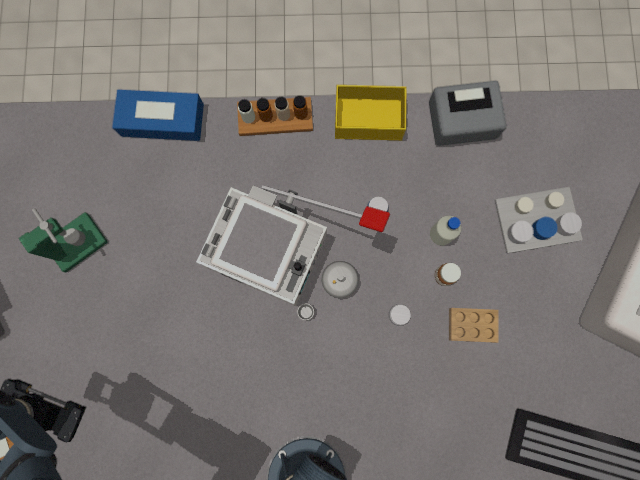

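```bash
python3 - <<'E'
import cv2
a=cv2.imread("pics/top0.png")[170:330,180:420]; cv2.imwrite("pics/topc.png",cv2.resize(a,None,fx=3.33,fy=3.33,interpolation=cv2.INTER_CUBIC))
a=cv2.imread("pics/side0.png")[165:345,230:420]; cv2.imwrite("pics/sidec.png",cv2.resize(a,None,fx=3.3,fy=3.3,interpolation=cv2.INTER_CUBIC))
E
```

```text
(no output)
```

View pics/topc.png

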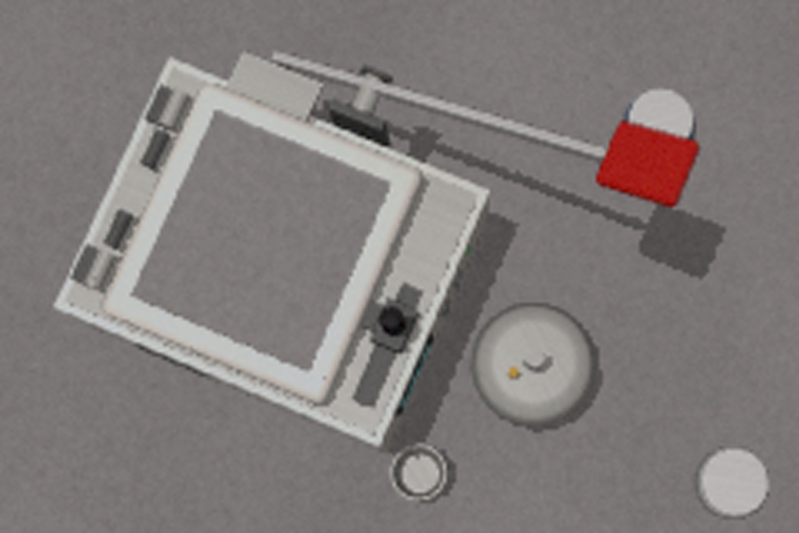

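View pics/sidec.png

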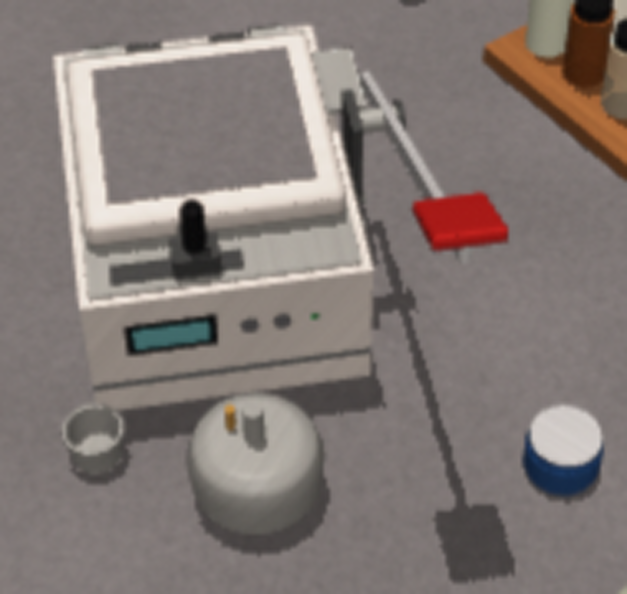

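Top crop: casing corners at (170,60), (488,190), (380,442), (57,308), knob top ~(393,317), pad corners (622,123), (698,147), (672,206), (598,180). Side crop: knob top ~(192,208), pad corners (415,204), (487,195), (507,238), (437,248).

```bash
cat > h.py <<'E'
import numpy as np, cv2
from scipy.optimize import least_squares
CAM={}
def setcam(bot):
    for n in("side","top"):
        CAM[n]=bot.capture(n)
    return CAM
def proj(n,P):
    c=CAM[n];T=np.linalg.inv(c["pose"]);p=np.atleast_2d(P)@T[:3,:3].T+T[:3,3]
    s=p[:,:2]/p[:,2:];s=s*(1+c["k1"]*(s**2).sum(1,keepdims=True));K=c["intrinsics"]
    return s*[K[0,0],K[1,1]]+K[:2,2]
def tri(u,v):
    f=lambda P:np.r_[proj("top",P)[0]-u,proj("side",P)[0]-v]
    r=least_squares(f,[.4,0,.2]);return r.x,r.fun
def onz(n,u,z):
    r=least_squares(lambda q:proj(n,[q[0],q[1],z])[0]-u,[.4,0]);return r.x
tc=lambda x,y:np.array([180+(x+.5)/3.33-.5,170+(y+.5)/3.33-.5])
sc=lambda x,y:np.array([230+(x+.5)/3.3-.5,165+(y+.5)/3.3-.5])
E
python3 - <<'E'
from rig import bot
from h import *
setcam(bot)
np.set_printoptions(precision=4,suppress=True)
k=tri(tc(393,315),sc(192,207));print("knob",k, onz("top",tc(393,316),.21), onz("side",sc(192,207),.21))
pt=[(622,123),(698,147),(672,206),(598,180)];ps=[(415,204),(487,195),(507,238),(437,248)]
# order: top: inner-?; match corners by brute
import itertools
for off in range(4):
    res=[tri(tc(*pt[i]),sc(*ps[(i+off)%4])) for i in range(4)]
    print(off,[np.abs(r[1]).max() for r in res])
    if max(np.abs(r[1]).max() for r in res)<2.5:
        print(np.array([r[0] for r in res]),np.mean([r[0] for r in res],0))
# fit casing
ct=[(170,60),(488,190),(380,442),(57,308)]  # back-lever, front-lever, front-far, back-far
loc=np.array([[.14,-.11],[-.14,-.11],[-.14,.11],[.14,.11]])
def W(q,L,z):
    c,s=np.cos(q[2]),np.sin(q[2]);return np.c_[L@np.array([[c,s],[-s,c]])+q[:2],np.full(len(L),z)]
def f(q): return (proj("top",W(q,loc,q[3]))-np.array([tc(*a) for a in ct])).ravel()
r=least_squares(f,[.4,.1,1.2,.145]);print(r.x,np.degrees(r.x[2]),r.fun.round(1))
r2=least_squares(lambda q:np.r_[f(np.r_[q,.148])],[.4,.1,1.2]);print(r2.x,r2.fun.round(1))
q=r2.x
c,s=np.cos(q[2]),np.sin(q[2]);R=np.array([[c,-s],[s,c]])
print("knob in well",R.T@(k[0][:2]-q[:2]))
E
```

```text
knob (array([0.5571, 0.005 , 0.2123]), array([-0.1271,  0.3441,  0.3407, -0.0796])) [0.5575 0.0048] [0.5573 0.0071]
0 [np.float64(9.245496262122288), np.float64(0.9233934685223915), np.float64(10.143871274327552), np.float64(1.4752154120232603)]
1 [np.float64(0.642486919498765), np.float64(0.25046020793541857), np.float64(0.5320074283795293), np.float64(0.014307910057027584)]
[[ 0.6831 -0.1646  0.2987]
 [ 0.6594 -0.215   0.3186]
 [ 0.6189 -0.1959  0.3167]
 [ 0.6405 -0.1456  0.2992]] [ 0.6505 -0.1803  0.3083]
2 [np.float64(1.8246685975697687), np.float64(9.363271007744913), np.float64(0.9218557805348269), np.float64(9.903522365670455)]
3 [np.float64(7.815274807621705), np.float64(10.785635734494292), np.float64(8.939479668860514), np.float64(11.115400603641632)]
[0.6245 0.1043 1.1578 0.1247] 66.33692369258938 [-0.  -0.  -0.2 -0.2  0.   0.3  0.2 -0.2]
[0.6208 0.1017 1.1577] [-0.5 -1.   0.9 -0.5  0.6  1.3 -0.9  0.1]
knob in well [-0.1141  0.0195]
```

Well yaw is 66.3°, and the triangulated knob and pad agree with the given geometry (pad at well y ≈ -0.140, knob at x ≈ -0.114). I'll keep the tool's y along the well's x, shut the fingers and go high to the lever side of the knob.

```bash
python3 -m inch '{"dp":[[-20,0,0],[-20,0,0],[-20,0,0],[-20,0,0],[0,-16.7,23.6],[0,-16.7,23.6],[0,-16.7,23.6],[0,-16.7,23.6],[0,-16.7,23.6],[0,-16.7,23.6],[0,-16.7,23.6],[0,-16.7,23.6],[0,-16.7,23.6],[0,-16.7,23.6],[0,-16.7,23.6],[0,-16.7,23.6],[0,-16.7,23.6],[0,-16.7,23.6],[0,-16.7,23.6],[0,-16.7,23.6]],"yaw":[2.1,0,0,0,0,0,0,0,0,0,0,0,0,0,0,0,0,0,0,0]}' 0
```

```text
time_s: 1.87
position: [0.4687, 0.1834, 0.3135]
tcp_rot: [[-0.0, 0.402, 0.916], [-0.0, 0.916, -0.402], [-1.0, -0.0, -0.0]]
force: [0.4, 1.4, 0.3]
opening: 0.008
```

```bash
python3 -m inch '{"dp":[[0,-16.6,23.4],[0,-16.6,23.4],[0,-16.6,23.4],[0,-16.6,23.4],[0,-16.6,23.4],[0,-16.6,23.4],[0,-16.6,23.4],[0,-16.6,23.4],[0,0,0],[0,0,0]],"yaw":[0,0,0,0,0,0,0,0,0,0]}' 0
python3 - <<'E'
from rig import bot
from h import *
setcam(bot)
p=bot.read_state()["position"];print(p)
for n in CAM: print(n,proj(n,p+[0,0,-.011]))
a=CAM["side"]["color"][130:330,200:420,::-1]; cv2.imwrite("pics/s1.png",cv2.resize(a,None,fx=3,fy=3,interpolation=cv2.INTER_CUBIC))
a=CAM["top"]["color"][170:330,180:420,::-1]; cv2.imwrite("pics/t1.png",cv2.resize(a,None,fx=3.3,fy=3.3,interpolation=cv2.INTER_CUBIC))
E
```

```text
time_s: 2.7
position: [0.5867, -0.0134, 0.313]
tcp_rot: [[-0.001, 0.404, 0.915], [0.0, 0.915, -0.404], [-1.0, 0.0, -0.001]]
force: [0.2, 0.1, -0.1]
opening: 0.006
[ 0.58567935 -0.01149589  0.31313474]
side [[300.48787762 199.3392139 ]]
top [[302.5115189  247.62091762]]
```

View pics/s1.png

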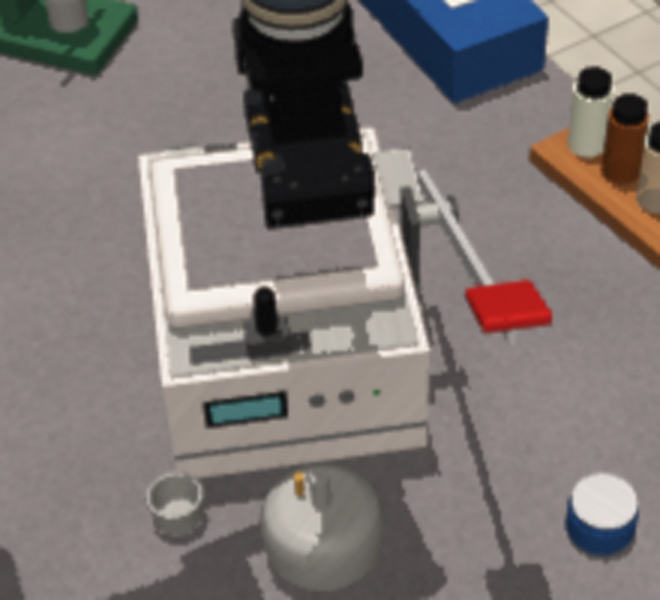

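View pics/t1.png

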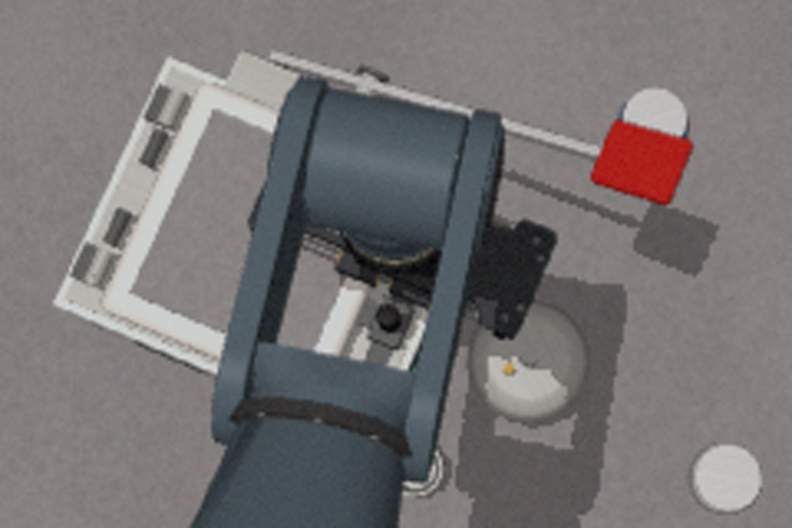

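The gripper's body hides the fingertips in both views, but the knob (side crop 265,295) is clear of them. Next I'll descend with the tips level at about 185 mm.

```bash
python3 -m inch '{"dp":[[15,0,0],[15,0,0],[15,0,0],[15,0,0],[15,0,0],[15,0,0],[12,0,0],[8,0,0],[7,0,0],[0,0,0],[0,0,0]],"yaw":[0,0,0,0,0,0,0,0,0,0,0]}' 0
python3 - <<'E'
from rig import bot
from h import *
setcam(bot)
p=bot.read_state()["position"];print(p)
a=CAM["side"]["color"][160:300,220:360,::-1]; cv2.imwrite("pics/s2.png",cv2.resize(a,None,fx=4,fy=4,interpolation=cv2.INTER_CUBIC))
E
```

```text
time_s: 3.72
position: [0.5863, -0.0116, 0.1967]
tcp_rot: [[-0.0, 0.401, 0.916], [0.0, 0.916, -0.401], [-1.0, 0.0, -0.0]]
force: [0.1, 0.8, 0.3]
opening: 0.009
[ 0.58692019 -0.0119595   0.19735457]
```

View pics/s2.png

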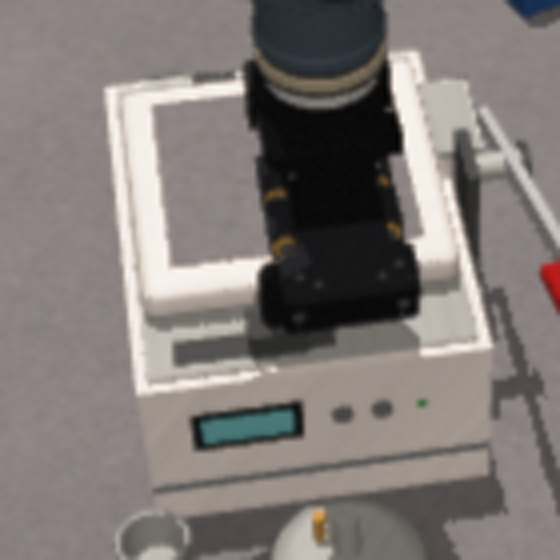

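```bash
python3 -m inch '{"dp":[[0,0,-5],[0,0,-5],[0,0,-5],[0,0,-3],[0,0,-3],[0,0,-3],[0,0,-3],[0,0,-3],[0,0,-3],[0,0,-3],[0,0,0]],"yaw":[0,0,0,0,0,0,0,0,0,0,0]}' 0
python3 -m inch '{"dp":[[0,0,-1.5],[0,0,-1.5],[0,0,-1],[0,0,0]],"yaw":[0,0,0,0]}' 0
python3 -m inch '{"dp":[[0,0,-1],[0,0,-1],[0,0,0]],"yaw":[0,0,0]}' 0
```

```text
time_s: 4.73
position: [0.5529, 0.0028, 0.1967]
tcp_rot: [[-0.0, 0.402, 0.916], [0.0, 0.916, -0.402], [-1.0, 0.0, -0.001]]
force: [0.3, 0.8, 0.2]
opening: 0.005
time_s: 5.07
position: [0.5497, 0.0041, 0.1966]
tcp_rot: [[-0.0, 0.402, 0.916], [0.0, 0.916, -0.402], [-1.0, 0.0, -0.0]]
force: [1.6, -1.1, 1.5]
opening: 0.009
time_s: 5.32
position: [0.5478, 0.0049, 0.1965]
tcp_rot: [[-0.0, 0.402, 0.916], [0.0, 0.916, -0.402], [-1.0, 0.0, -0.0]]
force: [2.0, -0.6, 1.5]
opening: 0.005
```

About 2 N along the push direction, so it's sliding as expected. I'll continue to the end stop.

```bash
python3 -m inch '{"dp":[[0,0,-1],[0,0,-1],[0,0,0]],"yaw":[0,0,0]}' 0
python3 -m inch '{"dp":[[0,0,-1],[0,0,-1],[0,0,0]],"yaw":[0,0,0]}' 0
```

```text
time_s: 5.57
position: [0.5459, 0.0058, 0.1965]
tcp_rot: [[-0.0, 0.402, 0.916], [0.0, 0.916, -0.402], [-1.0, 0.0, -0.0]]
force: [1.4, 0.2, 1.5]
opening: 0.007
time_s: 5.82
position: [0.5443, 0.0064, 0.1965]
tcp_rot: [[0.0, 0.402, 0.916], [-0.0, 0.916, -0.402], [-1.0, 0.0, 0.0]]
force: [2.3, -0.1, 0.9]
opening: 0.004
```

```bash
python3 -m inch '{"dp":[[0,0,-1],[0,0,-1],[0,0,0]],"yaw":[0,0,0]}' 0
python3 -m inch '{"dp":[[0,0,-1],[0,0,-1],[0,0,0]],"yaw":[0,0,0]}' 0
```

```text
time_s: 6.07
position: [0.5441, 0.0065, 0.1967]
tcp_rot: [[0.004, 0.402, 0.916], [-0.001, 0.916, -0.402], [-1.0, 0.0, 0.004]]
force: [5.8, -2.5, -1.7]
opening: 0.005
time_s: 6.32
position: [0.5439, 0.0067, 0.1968]
tcp_rot: [[0.008, 0.402, 0.916], [-0.003, 0.916, -0.402], [-1.0, 0.001, 0.008]]
force: [8.4, -3.3, -3.1]
opening: 0.006
```

Position stopped and the force rose to 9 N, so the end stop is reached. I'll back off, rise and look.

```bash
python3 -m inch '{"dp":[[0,0,4],[0,0,8],[0,0,8],[-20,0,0],[-30,0,0],[-30,0,0],[-30,0,0],[-30,0,0],[-30,0,0],[-20,0,0],[0,0,0]],"yaw":[0,0,0,0,0,0,0,0,0,0,0]}' 0
python3 - <<'E'
from rig import bot
from h import *
setcam(bot)
s=bot.read_state();p=s["position"];R=s["tcp_rot"];print(p)
print(R.T@(np.array([.6505,-.1803,.375])-p)*1000)
a=CAM["side"]["color"][130:330,200:420,::-1]; cv2.imwrite("pics/s3.png",cv2.resize(a,None,fx=3,fy=3,interpolation=cv2.INTER_CUBIC))
E
```

```text
time_s: 7.23
position: [0.5608, -0.0004, 0.3915]
tcp_rot: [[0.008, 0.402, 0.916], [-0.002, 0.916, -0.402], [-1.0, 0.002, 0.008]]
force: [1.0, 0.0, -0.0]
opening: 0.002
[ 5.58650525e-01 -3.67615354e-06  3.86608385e-01]
[  11.57235273 -128.21276017  156.54205146]
```

View pics/s3.png

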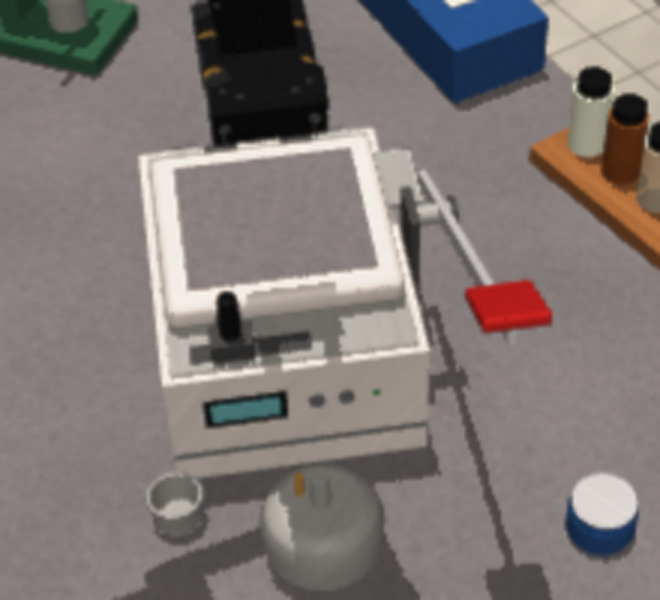

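The knob has moved from x≈265 to x≈228 in the crop (~28 mm) and stands at the end of its slot; the cover is still down. Next, to above the pad.

```bash
python3 -m inch '{"dp":[[0,-16,19.6],[0,-16,19.6],[0,-16,19.6],[0,-16,19.6],[0,-16,19.6],[0,-16,19.6],[0,-16,19.6],[0,-16,19.6],[10,0,0],[0,0,0],[0,0,0]],"yaw":[0,0,0,0,0,0,0,0,0,0,0]}' 0
python3 - <<'E'
from rig import bot
from h import *
setcam(bot)
s=bot.read_state();p=s["position"];R=s["tcp_rot"];print(p)
print(R.T@(np.array([.6505,-.1803,.375])-p)*1000)
a=CAM["side"]["color"][130:330,240:460,::-1]; cv2.imwrite("pics/s4.png",cv2.resize(a,None,fx=3,fy=3,interpolation=cv2.INTER_CUBIC))
a=CAM["top"]["color"][170:330,180:420,::-1]; cv2.imwrite("pics/t4.png",cv2.resize(a,None,fx=3.3,fy=3.3,interpolation=cv2.INTER_CUBIC))
E
```

```text
time_s: 8.25
position: [0.6496, -0.1793, 0.3733]
tcp_rot: [[-0.006, 0.402, 0.916], [0.004, 0.916, -0.402], [-1.0, 0.001, -0.007]]
force: [-0.6, -0.0, -0.2]
opening: 0.008
[ 0.65039728 -0.17891248  0.37566689]
[ 0.66466844 -1.23026764  0.65205245]
```

View pics/s4.png

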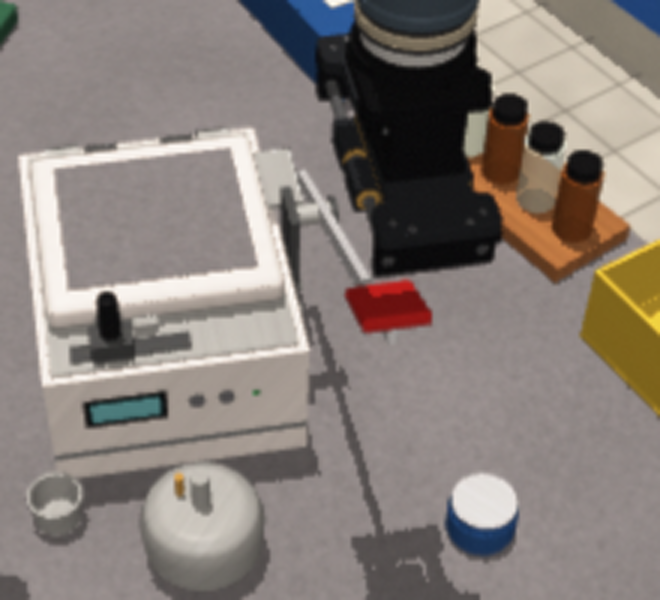

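View pics/t4.png

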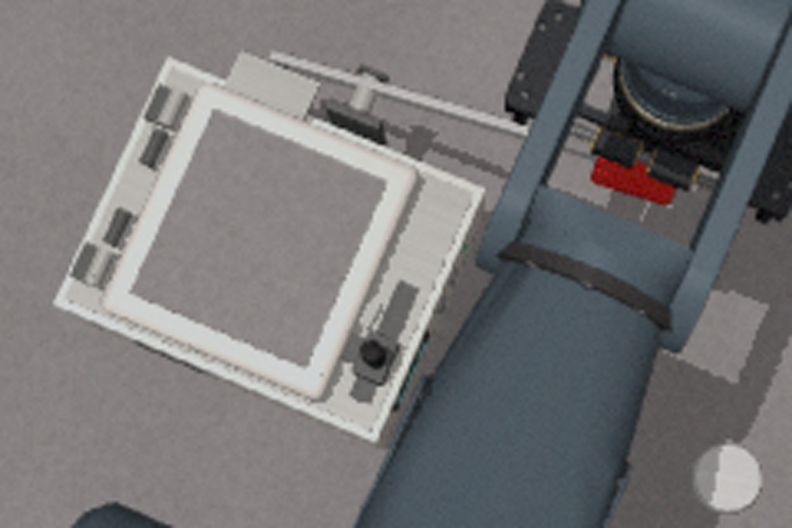

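The tool is over the pad (side crop pad at ~(390,305), fingertips just above it). The catch stands clear. I'll come down to contact.

```bash
python3 -m inch '{"dp":[[8,0,0],[8,0,0],[8,0,0],[6,0,0],[4,0,0],[3,0,0],[2,0,0],[2,0,0],[2,0,0],[1,0,0],[0,0,0]],"yaw":[0,0,0,0,0,0,0,0,0,0,0]}' 0
python3 -m inch '{"dp":[[2,0,0],[2,0,0],[2,-1,0],[2,-1,0],[0,0,0]],"yaw":[0,0,0,0,0]}' 0
```

```text
time_s: 9.27
position: [0.6511, -0.1802, 0.3324]
tcp_rot: [[-0.0, 0.402, 0.916], [0.0, 0.916, -0.402], [-1.0, 0.0, -0.0]]
force: [0.8, 0.3, 0.4]
opening: 0.001
time_s: 9.68
position: [0.6509, -0.1812, 0.3266]
tcp_rot: [[0.003, 0.402, 0.916], [0.001, 0.916, -0.402], [-1.0, 0.002, 0.002]]
force: [-0.4, 3.6, 6.9]
opening: 0.013
```

Contact with the pad at ~7 N. Now pressing along the pad's arc.

```bash
python3 -m inch '{"dp":[[2,-1,0],[2,-1,0],[3,-1.6,0],[3,-1.6,0],[3,-1.6,0],[3,-1.5,0],[3,-1.5,0],[3,-1.4,0],[3,-1.4,0],[0,0,0]],"yaw":[0,0,0,0,0,0,0,0,0,0]}' 0
python3 - <<'E'
from rig import bot
from h import *
setcam(bot)
a=CAM["side"]["color"][130:330,240:460,::-1]; cv2.imwrite("pics/s5.png",cv2.resize(a,None,fx=3,fy=3,interpolation=cv2.INTER_CUBIC))
E
```

```text
time_s: 10.52
position: [0.646, -0.1923, 0.3021]
tcp_rot: [[0.004, 0.401, 0.916], [0.002, 0.916, -0.401], [-1.0, 0.003, 0.003]]
force: [-1.3, 3.8, 9.4]
opening: 0.002
```

View pics/s5.png

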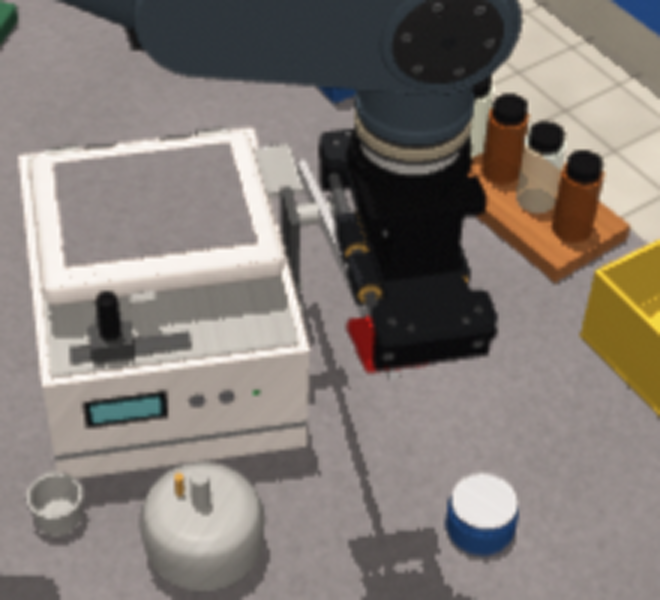

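The cover is rising cleanly, front edge lifted. Continuing.

```bash
python3 -m inch '{"dp":[[3,-1.2,0],[3,-1.2,0],[3,-1.2,0],[3,-1.1,0],[3,-1.1,0],[3,-1.0,0],[3,-1.0,0],[3,-0.9,0],[3,-0.9,0],[3,-0.8,0],[3,-0.8,0],[3,-0.8,0],[3,-0.7,0],[3,-0.7,0],[3,-0.6,0],[3,-0.6,0],[3,-0.5,0],[3,-0.5,0],[0,0,0]],"yaw":[0,0,0,0,0,0,0,0,0,0,0,0,0,0,0,0,0,0,0]}' 0
python3 -m inch '{"dp":[[3,-0.4,0],[3,-0.4,0],[3,-0.3,0],[3,-0.3,0],[3,-0.3,0],[3,-0.2,0],[3,-0.2,0],[3,-0.2,0],[3,-0.1,0],[3,0,0],[3,0,0],[3,0,0],[3,0,0],[3,0,0],[2,0,0],[2,0,0],[0,0,0]],"yaw":[0,0,0,0,0,0,0,0,0,0,0,0,0,0,0,0,0]}' 0
```

```text
time_s: 12.2
position: [0.6392, -0.2075, 0.2481]
tcp_rot: [[0.002, 0.402, 0.916], [-0.0, 0.916, -0.402], [-1.0, 0.0, 0.002]]
force: [-3.3, 1.7, 10.8]
opening: 0.008
time_s: 13.62
position: [0.6373, -0.212, 0.2013]
tcp_rot: [[-0.001, 0.402, 0.916], [-0.004, 0.916, -0.402], [-1.0, -0.004, 0.001]]
force: [-4.0, -3.4, 6.9]
opening: 0.004
```

```bash
python3 -m inch '{"dp":[[3,0,0],[3,0,0],[3,0,0],[3,0.2,0],[3,0.2,0],[3,0.3,0],[2,0.2,0],[2,0.2,0],[2,0.2,0],[2,0.2,0],[0,0,0]],"yaw":[0,0,0,0,0,0,0,0,0,0,0]}' 0
python3 -m inch '{"dp":[[2,0,0],[1.5,0,0],[1,0,0],[0,0,0]],"yaw":[0,0,0,0]}' 0
```

```text
time_s: 14.53
position: [0.6377, -0.211, 0.1745]
tcp_rot: [[-0.001, 0.401, 0.916], [-0.004, 0.916, -0.401], [-1.0, -0.004, 0.0]]
force: [-3.8, -3.0, 4.2]
opening: 0.004
time_s: 14.87
position: [0.638, -0.2106, 0.17]
tcp_rot: [[-0.001, 0.402, 0.916], [-0.003, 0.916, -0.402], [-1.0, -0.003, 0.001]]
force: [-1.8, -3.9, 4.9]
opening: 0.012
```

```bash
python3 -m inch '{"dp":[[1,0,0],[1,0,0],[0,0,0]],"yaw":[0,0,0]}' 0
python3 -m inch '{"dp":[[1,0,0],[1,0,0],[0,0,0]],"yaw":[0,0,0]}' 0
python3 - <<'E'
from rig import bot
from h import *
setcam(bot)
a=CAM["side"]["color"][130:330,240:460,::-1]; cv2.imwrite("pics/s6.png",cv2.resize(a,None,fx=3,fy=3,interpolation=cv2.INTER_CUBIC))
a=CAM["top"]["color"][170:330,180:420,::-1]; cv2.imwrite("pics/t6.png",cv2.resize(a,None,fx=3.3,fy=3.3,interpolation=cv2.INTER_CUBIC))
E
```

```text
time_s: 15.12
position: [0.6381, -0.2105, 0.1686]
tcp_rot: [[-0.001, 0.401, 0.916], [-0.003, 0.916, -0.401], [-1.0, -0.003, 0.001]]
force: [-5.2, -3.2, 6.7]
opening: 0.01
time_s: 15.37
position: [0.6382, -0.2105, 0.1683]
tcp_rot: [[-0.0, 0.401, 0.916], [-0.004, 0.916, -0.401], [-1.0, -0.003, 0.001]]
force: [-6.5, -2.0, 14.7]
opening: 0.005
```

View pics/s6.png

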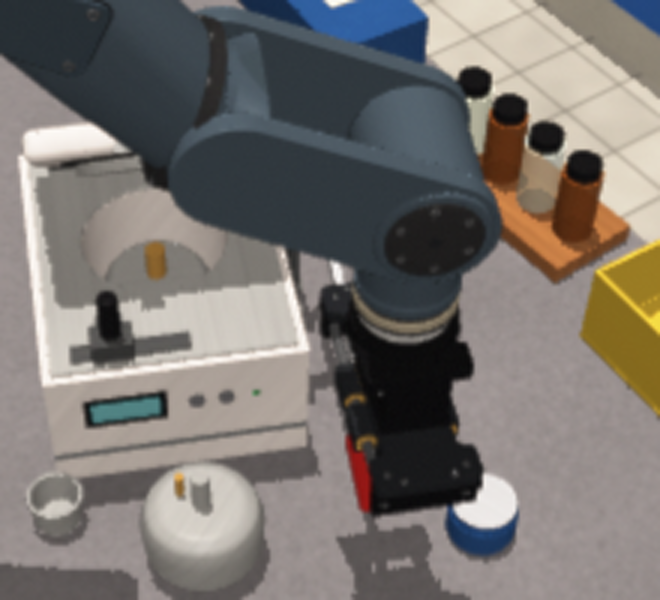

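View pics/t6.png

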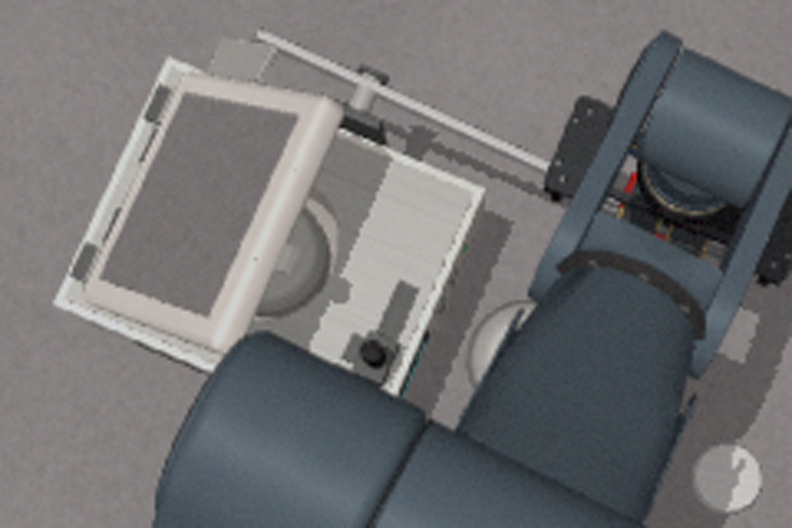

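The lever is at its stop: force rises while the position stays put. The cover stands wide open, the catch is clear, and the bystanders are unmoved. I'll hold briefly to check for drift.

```bash
python3 -m inch '{"dp":[[0,0,0],[0,0,0],[0,0,0],[0,0,0],[0,0,0],[0,0,0],[0,0,0],[0,0,0],[0,0,0],[0,0,0],[0,0,0],[0,0,0]],"yaw":[0,0,0,0,0,0,0,0,0,0,0,0]}' 0
python3 - <<'E'
from rig import bot
from h import *
setcam(bot)
a=CAM["top"]["color"]; b=cv2.imread("pics/top0.png")
# apparent cover change vs t6 and knob
t=cv2.resize(a[170:330,180:420,::-1],None,fx=3.3,fy=3.3,interpolation=cv2.INTER_CUBIC)
d=cv2.absdiff(t,cv2.imread("pics/t6.png"));print(d[:, :500].mean(),d[:,:500].max())
print(bot.read_state()["force"],bot.read_state()["position"],bot.read_state()["qvel"])
# cover front-top edge: fitted opening from top-view outer edge corner
q=np.array([.6208,.1017,1.1577]);c,s=np.cos(q[2]),np.sin(q[2])
for th in(.55,.62,.7,.76):
    P=[]
    for y in(-.1,.1):
        x,z=-.205,.017
        X=.115+x*np.cos(th)+z*np.sin(th);Z=.158-x*np.sin(th)+z*np.cos(th)
        P.append([q[0]+c*X-s*y,q[1]+s*X+c*y,Z])
    print(th,((proj("top",np.array(P))-[180,170])*3.3).round())
# elbow height: J3 location unknown; joints
print(bot.read_state()["joint_positions"].round(1))
E
```

```text
time_s: 16.47
position: [0.6382, -0.2104, 0.1683]
tcp_rot: [[0.0, 0.401, 0.916], [-0.004, 0.916, -0.401], [-1.0, -0.003, 0.002]]
force: [-6.9, -2.3, 14.9]
opening: 0.002
1.410111111111111 26
[-6.19482371 -2.8804568  14.81808801] [ 0.63816481 -0.21044898  0.16828921] [ 0.07735907 -0.07498441  0.05025101 -0.03993351  0.03336919  0.04400032]
0.55 [[367. 117.]
 [258. 370.]]
0.62 [[355. 109.]
 [244. 364.]]
0.7 [[340. 100.]
 [227. 356.]]
0.76 [[327.  92.]
 [214. 350.]]
[-27.7  37.9  78.3  -0.2  63.7 -93.9]
```

```bash
python3 -c "
from rig import bot
print(bot.hand_in())"
```

```text
the job is handed in; nothing more can be done
None
```

The job is handed in with the cover open and the fingers still pressing the red pad down; `hand_in` gave no verdict.

- **Catch:** I slid the knob about 28 mm to its end stop. The fingers stopped moving and the push rose to about 9 N. Pictures show the knob at the end of its slot and the cover still down at that point.
- **Lever and cover:** I pressed the pad slowly along its arc, at about 7–11 N, until it stopped moving.
- **Last checks:** Over a 1 s hold the tool did not drift and the downward push stayed at about 15 N, with about 7 N sideways. Fingertips were at about 157 mm, which fits the lever's stop. In the top view the cover's front corner fits an opening of roughly 0.7 rad or a little more. The cup, bomb and tin b looked unmoved in the last side picture.

I could not check two things directly. The opening angle is read only from the picture, with the corner good to a few pixels. I judged that the arm was not touching the cover from the forces and pictures, because the arm hid part of the cover's far corner and some of the other things on the bench.

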